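# Load the guarded parts dryer from a tipping tray

## Task

Slide the clear guard of the grey parts dryer right open, then carry the steel tray over by its blue bar and tip it, open lip down, so that both heatsinks and the terminal block slide into the dryer's chamber. Set the empty tray back down flat on the bench, slide the guard fully shut again, and leave the other things on the bench where they are.

Things in the scene. Friction and masses are not known exactly. Their poses are not given: they have to be found in the camera images.
- dryer: Grey bench dryer, fixed, 150 (x) x 280 (y) x 87 high mm without guard. Origin: centre of its underside; +x its back, +y its left seen from the front. Left half (y 0 to 140): open-topped chamber, 138 x 134 mm inside, back and left walls to z 85 mm, front sill to 45. Right half: solid control half, 85 high. Stands left or right on the bench, turned up to 0.25 rad
- chamber (a point): Centre of the chamber's floor, 26 mm above the dryer's underside; axes as the dryer's. The chamber's opening is straight above it
- guard (a joint): Clear L-shaped guard: top sheet 170 (x) x 140 (y) mm, 96 mm above the dryer's underside, with an apron down the front. Slides along the dryer's y: 0 m = fully shut over the chamber, grows towards the dryer's -y, 0.135 m = fully open over the control half. Needs about 2 N
- guard_handle (a point): Point in the red upright grip plate on the guard, 13 mm below its top edge. Plate 44 mm (dryer x) x 12 mm (dryer y), from 97 to 131 mm above the dryer's underside; the point is at 118 mm. Pinch from above, closing along the dryer's y. Moves with the guard
- tray: Loose polished steel tray, 120 (x) x 76 (y) mm, 0.16 kg, origin at the centre of its underside. Floor 3 mm, walls 3 mm thick and 22 mm high on three sides; the end at -x is an open lip. A blue bar runs across the middle (along y) on side posts at y = +-36 mm. Parts slide off when it is tipped beyond about 25 degrees
- tray_grip (a point): Centre of the blue carrying bar, 71 mm above the tray's underside; the bar is 12 mm thick (tray x), 22 mm tall, 70 mm clear between the posts (tray y). Pinch it from above, closing along the tray's x. Axes as the tray's
- tray_lip (a point): Middle of the tray's open lip edge, 60 mm from the bar towards the tray's -x, 3 mm above the underside
- heatsink_1: Silver finned heatsink, 25 x 40 x 20 mm, loose in the tray; origin at the centre of its underside
- heatsink_2: Another such heatsink, beside the first in the tray
- terminal_block: White screw terminal strip, 12 x 50 x 15 mm, loose in the tray nearer the lip; origin at the centre of its underside
- ipa_bottle: White dispenser bottle with blue collar, 56 mm across, 151 mm tall, standing; origin under its centre. Bystander
- flux_bottle: Brown dropper bottle with black nozzle, 33 mm across, 109 mm tall, standing; origin under its centre. Bystander
- multimeter: Orange multimeter lying, 150 x 69 x 46 mm; origin under its centre. Bystander
- battery_9v: Block battery standing, 18 x 31 x 47 mm; origin under its centre. Bystander
- tape_roll: Roll of black tape lying, 58 mm across, 19 mm high; origin under its centre. Bystander

How it is judged:
By the outcome, as a careful person would: the job done as asked, in the order asked, and still so for the second after the job is handed in, with the robot touching nothing.
It also fails if it takes over 72 s, if anything falls off the work surface, if the arm or the gripper's body presses on something with over 40 N, if the wrist force passes 120 N, or if a joint passes its speed limit or range.

## Robot

A 6-joint arm with a two-finger parallel gripper is mounted at the origin on a cart in front of the work surface, level with it; the furniture and walls round the work are solid. World frame = base frame: x ahead of the robot, y to its left, z up, the work surface at z = 0. Lengths are in mm, angles in rad, forces in N, time in s.
With the tool pointing down it reaches from about 325 to 900 mm from the base axis. Payload 6.1 kg.
Tool frame: the origin (TCP) lies at the very end of the fingers, on their centre line; the grasp point (between the pads) lies 19 mm behind it; z points along the fingers, y is the direction in which the jaws open and shut (so a half turn about z gives the same grasp; the last joint's range is limited). The gripper opens to 85 mm and grips with 20 to 120 N. Pads are 22 mm wide; open, the fingers measure 114 mm over their backs; the gripper's body (76 mm by 85 mm) begins 54 mm behind the grasp point. The pads swing forward as they close: fully open they stand 13 mm farther back than shut.
Start: joints at [-1.435, 0.22, 1.526, -0, 1.395, -0.126], TCP at [161.755, -603.697, 195.6] pointing down, gripper open.
Joint ranges: [-2.98, 2.98], [-0.91, 2.08], [0.09, 2.57], [-1.24, 4.39], [0.2, 2.65], [-2.68, 2.68]. Speed limits (rad/s): [2.57, 2.57, 3.01, 3.14, 3.14, 3.14].

## Interface

Orientations are given as a 3x3 rotation matrix whose columns are the frame's x, y, z axes.
In Python, from workcell import env gives the robot as it stands.
- The arm moves only by the tool play_rows, never from a script. Its argument "plan" is a list of rows, each an object of numbers: "x", "y", "z": the shift along the world's x, y, z in cm; "wx", "wy", "wz": the turn, a rotation vector about the world's x, y, z in degrees; "grip": the finger opening in cm, from 0 to 8.54. A call has 1 to 12 rows; each row shifts and turns the commanded pose from where the row before left it; what a row does not reach is not made up. A row lasts 1/12 s, in which the tool goes at most 41.7 mm and 7.16 degrees, less where a joint would pass 70% of its speed; a pose out of reach is approached as far as the arm can. A call is refused whole if a number of a shift passes 4.17 or a number of a turn 7.16, either way. A call with a gripper value outside its range is refused whole. The fingers move at their own pace and stop on an object; "grip_force" is the grip in N (left out, the last holds). Time passes only in rows, so rows that do not move let the fingers close. It gives the time, the measured TCP pose, the force and the opening at its end, in the units of the state.
- env.state(): the state, without advancing time (a new reading comes with each control period).
- env.snapshot(name): name is "side" or "top" or "wrist"; returns a dict with "image" (420x560x3 uint8, blue, green, red), "fovy" (degrees; the focal length in pixels is half the picture's height over the tangent of half this angle, whatever the lens; pixels are square), "cx", "cy" (the principal point, pixels), "extrinsics" (4x4, takes a point from camera to world coordinates). Camera axes: x right, y down, z forward; pixel columns grow to the right and rows downward; lengths in mm; the calibration is good to about 2 mm. A picture is of the moment at which its call begins. There is no depth.
- env.close_job(): hands the job in, once; it reports no verdict.
The state is a dict: "time": time; "joints": joint angles; "joint_vel": joint speeds; "effort": joint torques, N m; "tool_pos": TCP position; "eef_rot": TCP orientation; "force": force on the tool from outside, world axes, zero at the start; "wrist_torque": the same for the moment, N m; "finger_gap": opening from 0.0 (shut) to 1.0 (fully open).
Only numpy, scipy, OpenCV 4.12 (cv2) and the standard library are available. Lean on these libraries where they do the work, as an engineer would, in place of code of your own. Each camera call takes 0.05 s, during which the arm holds its last target. There are 200 camera calls.

## Working session

There is one attempt and no reset: what is moved stays moved. The work goes in short steps, Python scripts to look and compute and a tool call to move; the robot and the scene stay as the last step left them, time stands still between calls to the robot, and variables do not carry over. Pictures are saved under pics/ and viewed, about 8 in all and at most 12, crops included, and the job is handed in when it is done.

Besides the shell and the picture viewer there is one more tool, called after "Call:" by a JSON object that holds its "name" and its "arguments". play_rows: Moves the arm, as the interface text tells. Its arguments: {"type":"object","properties":{"plan":{"type":"array","items":{"type":"object","properties":{"x":{"type":"number"},"y":{"type":"number"},"z":{"type":"number"},"wx":{"type":"number"},"wy":{"type":"number"},"wz":{"type":"number"},"grip":{"type":"number"}}}},"grip_force":{"type":"number"}},"required":["plan"]}

```bash
mkdir -p pics; cat > h.py <<'E'
import numpy as np, cv2
from workcell import env
def snap(n,f=None):
    s=env.snapshot(n)
    if f: cv2.imwrite('pics/'+f,s['image'])
    return s
def foc(s): return s['image'].shape[0]/2/np.tan(np.radians(s['fovy'])/2)
def ray(s,u,v):
    f=foc(s);E=np.array(s['extrinsics']);d=E[:3,:3]@np.array([(u-s['cx'])/f,(v-s['cy'])/f,1]);return E[:3,3],d
def onz(s,u,v,z):
    o,d=ray(s,u,v);return o+d*(z-o[2])/d[2]
def proj(s,p):
    E=np.array(s['extrinsics']);c=E[:3,:3].T@(np.array(p)-E[:3,3]);f=foc(s);return c[:2]/c[2]*f+[s['cx'],s['cy']]
E
python3 - <<'E'
from h import *
a=snap('top','top0.png');b=snap('side','side0.png')
for s in(a,b):print(np.round(s['extrinsics'],2).tolist(),s['fovy'],s['cx'],s['cy'])
print(env.state())
E
```

```text
[[0.0, -0.99, 0.17, 327.38], [-1.0, -0.01, -0.03, 190.36], [0.03, -0.17, -0.98, 1471.45], [0.0, 0.0, 0.0, 1.0]] 42.606716007070716 279.52494107261924 198.81007177113653
[[0.97, -0.16, 0.19, 296.51], [-0.25, -0.62, 0.74, -812.26], [0.0, -0.77, -0.64, 965.69], [0.0, 0.0, 0.0, 1.0]] 44.80346039086406 274.4791728915034 210.85436682336228
{'time': 0.1, 'joints': array([-1.43513110e+00,  2.21203322e-01,  1.52752805e+00, -1.34410019e-05,
        1.39470427e+00, -1.26076260e-01]), 'joint_vel': array([-0.00054821, -0.00120544, -0.00238064, -0.00030946,  0.00219335,
        0.00078797]), 'effort': array([ 8.17596374e-04, -4.98245358e+01, -3.90548015e+01, -1.41445066e-04,
        5.68438758e-03, -1.54341785e-05]), 'tool_pos': array([ 161.6468979 , -603.08198951,  194.55738277]), 'eef_rot': array([[ 9.65940227e-01,  2.58765161e-01, -2.62375132e-04],
       [ 2.58765202e-01, -9.65938529e-01,  1.82426742e-03],
       [ 2.18618604e-04, -1.83002684e-03, -9.99998302e-01]]), 'force': array([-0.28674495,  0.13880799, -0.73121248]), 'wrist_torque': array([-0.02640037,  0.07264785,  0.01623754]), 'finger_gap': 1.0021424938650376}
```

View pics/top0.png

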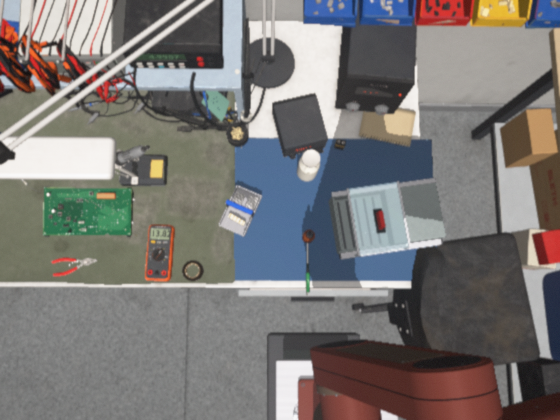

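View pics/side0.png

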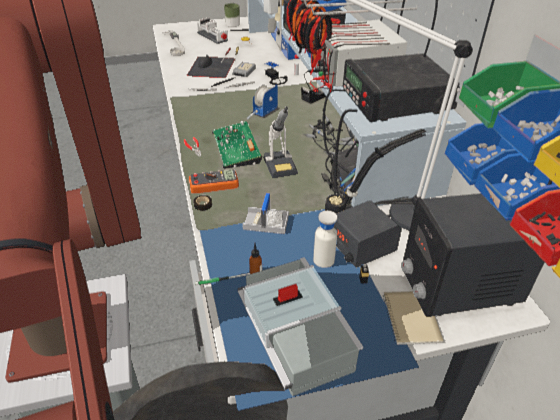

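The top view shows the dryer around (390,218) with its red grip at (379,220). The tray is at (241,210) with the blue bar near (240,207), the IPA bottle at (308,165) and the flux bottle at (308,237). I'll enlarge the dryer and the tray.

```bash
python3 - <<'E'
from h import *
a=snap('top');b=snap('side')
im=a['image'];c1=cv2.resize(im[170:270,205:455],None,fx=3.2,fy=3.2,interpolation=cv2.INTER_CUBIC)
i2=b['image'];c2=cv2.resize(i2[180:270,230:355],None,fx=3,fy=3,interpolation=cv2.INTER_CUBIC)
o=np.zeros((595,800,3),np.uint8);o[:320]=c1;o[325:595,:375]=c2
c3=cv2.resize(i2[255:390,225:365],None,fx=2,fy=2);o[325:595,400:680]=c3
cv2.imwrite('pics/crop1.png',o)
for n,s,z in(('top',a,0),('side',b,0)):
    h=cv2.cvtColor(s['image'],cv2.COLOR_BGR2HSV)
    red=cv2.inRange(h,(0,150,90),(8,255,255))|cv2.inRange(h,(172,150,90),(180,255,255))
    blue=cv2.inRange(h,(100,170,140),(125,255,255))
    for nm,m in(('red',red),('blue',blue)):
        k,l,st,ce=cv2.connectedComponentsWithStats(m)
        for i in range(1,k):
            if st[i,4]>25:
                rc=cv2.minAreaRect(np.argwhere(l==i)[:,::-1].astype(np.float32))
                print(n,nm,st[i],ce[i].round(1),np.round(rc[0],1),np.round(rc[1],1),rc[2])
E
```

```text
top red [ 415    0   59   25 1196] [444.1  12. ] [444.  12.] [58. 24.] 0.0
top red [  1  20  17  24 215] [ 7.7 32.7] [ 7.4 32.9] [23.8 14.7] 41.633541107177734
top red [22 35  4 11 33] [23.8 39.8] [23.5 40. ] [10.  3.] 90.0
top red [30 40 17 14 84] [37.2 45.9] [37.8 47.2] [15.4 12.3] 8.13010311126709
top red [  0  45  18  19 108] [ 7.3 52.1] [ 8.8 53.8] [24.7  7.1] 45.0
top red [ 27  52  30  37 389] [40.9 69.7] [39.8 70.5] [33.4 25.6] 25.016895294189453
top red [ 67  54  18  20 117] [75.6 64.2] [74.8 63.3] [24.2  5.8] 53.13010025024414
top red [197  57   7  10  54] [200.1  61.3] [200.1  61.4] [9.8 5.5] 78.69007110595703
top red [  0  61  31  30 146] [12.  76.4] [13.  77.6] [41.7  6. ] 43.66777801513672
top red [63 61  8  9 30] [66.5 65.2] [66.4 65.3] [8.9 4.9] 63.43495178222656
top red [12 66 11 10 31] [17.3 70.7] [17.3 70.3] [13.4  2.8] 45.0
top red [57 74 14  8 51] [63.1 78. ] [63.  78.2] [13.9  4.5] 17.102725982666016
top red [87 74 11 10 47] [92.1 78.7] [92.  78.8] [ 4.3 12. ] 54.462318420410156
top red [29 79  5 10 29] [30.8 83.9] [30.6 83.7] [9.8 3.1] 63.43495178222656
top red 
[... 1770 characters left out ...]
808594
side red [ 510  190   50   76 2090] [540.4 224.7] [534.5 227.5] [75. 49.] 90.0
side red [278 284  20  18 244] [287.6 292.9] [287.1 293. ] [12.  21.8] 71.56505584716797
side blue [ 446  116   89  101 1615] [494.3 157.8] [495.2 158.6] [92.  71.4] 42.51044845581055
side blue [524 128   9   9  42] [528.3 131.9] [528. 132.] [8. 8.] 90.0
side blue [535 128  25  16  66] [548.1 134.9] [546.8 135.3] [ 4.2 28.3] 56.3099365234375
side blue [525 168  24  30 187] [537.8 179.9] [536.4 184.7] [16.5 29.5] 26.56505012512207
side blue [506 179  18  15  84] [517.4 186.1] [516.1 187.9] [12.3 17.5] 59.036251068115234
side blue [262 194   7  17  54] [265.2 201.8] [265.1 201.9] [ 3.2 16.7] 14.03624439239502
```

View pics/crop1.png

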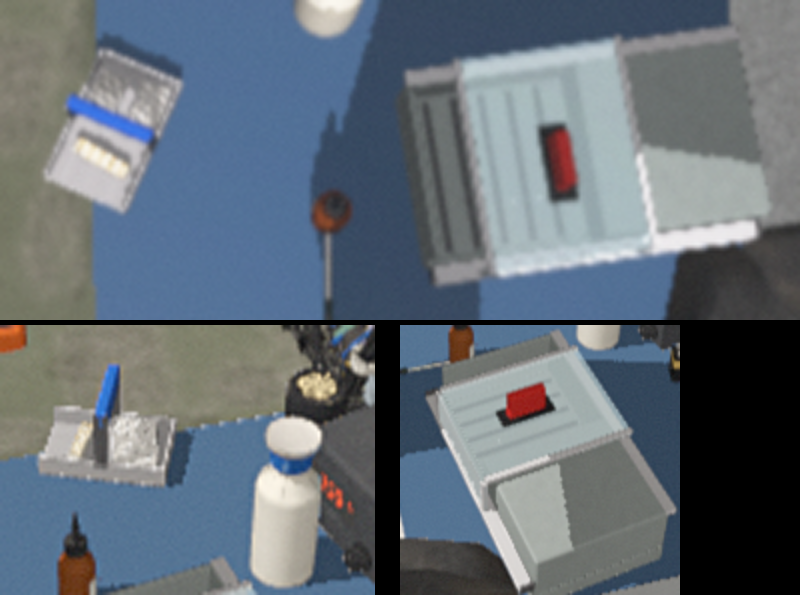

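```bash
python3 - <<'E'
from h import *
a=snap('top');b=snap('side')
C=lambda x,y:(x/3.2+205,y/3.2+170)
S=lambda x,y:(x/3+230,(y-325)/3+180)
D=lambda x,y:((x-400)/2+225,(y-325)/2+255)
P=lambda n,p:print(n,p.round(1))
for n,p,z in(('BL',(405,72),85),('BR',(738,30),85),('FR',(768,215),85),('FL',(435,283),45),('gBL',(455,62),96),('gBR',(618,40),96),('gFR',(652,245),96),('gFL',(492,272),96),('barL',(68,103),82),('barR',(154,135),82),('lipL',(45,178),3),('lipR',(125,212),3),('bkL',(102,48),22),('bkR',(182,80),22),('flux',(332,205),100),('ipa',(328,10),148),('redtop',(569,155),131),('redtopB',(562,126),131),('redtopF',(573,192),131)):
    P('top '+n,onz(a,*C(*p),z))
for n,p,z in(('barN',(100,415),82),('barF',(115,370),82),('lipN',(40,470),3),('bkN',(165,485),0)):P('side '+n,onz(b,*S(*p),z))
for n,p,z in(('FR',(527,594),85),('BR',(673,515),85),('gFL',(440,400),96),('gFR',(482,482),96),('gBR',(632,433),96),('gBL',(568,348),96),('redtopL',(505,395),131),('redtopR',(544,385),131),('FRtop',(527,592),85),('mtop',(520,550),85)):P('side '+n,onz(b,*D(*p),z))
def tri(p,q):
    o1,d1=ray(a,*p);o2,d2=ray(b,*q);M=np.c_[d1,-d2];t=np.linalg.lstsq(M,o2-o1,rcond=None)[0];x=o1+d1*t[0];y=o2+d2*t[1];return (x+y)/2,np.linalg.norm(x-y)
print(tri((238.7,206.7),(265.2,201.8)),tri((380.4,219.4),(287.3,293)))
E
```

```text
top BL [585.3  16.9  85. ]
top BR [ 622.5 -260.4   85. ]
top FR [ 469.  -277.6   85. ]
top FL [415.4 -10.4  45. ]
top gBL [591.8 -22.8  96. ]
top gBR [ 611.1 -157.2   96. ]
top gFR [ 443.3 -178.6   96. ]
top gFL [421.2 -49.   96. ]
top barL [558.3 292.5  82. ]
top barR [532.4 222.2  82. ]
top lipL [506.3 316.8   3. ]
top lipR [477.5 248.1   3. ]
top bkL [616.2 268.8  22. ]
top bkR [588.8 200.2  22. ]
top flux [473.9  79.  100. ]
top ipa [622.8  84.8 148. ]
top redtop [ 511.  -106.1  131. ]
top redtopB [ 534.1 -101.3  131. ]
top redtopF [ 481.7 -108.4  131. ]
side barN [532.7 221.9  82. ]
side barF [561.6 282.4  82. ]
side lipN [480.1 249.5   3. ]
side bkN [589.7 203.3   0. ]
side FR [ 454.3 -311.3   85. ]
side BR [ 621.8 -263.1   85. ]
side gFL [422.3 -64.3  96. ]
side gFR [ 441.5 -183.6   96. ]
side gBR [ 613.9 -161.4   96. ]
side gBL [584.8 -23.2  96. ]
side redtopL [ 486.5 -104.8  131. ]
side redtopR [ 531.3 -101.5  131. ]
side FRtop [ 454.9 -309.3   85. ]
side mtop [ 460.5 -263.7   85. ]
(array([547.21363119, 260.14749978,  77.75710817]), np.float64(0.14921146016415926)) (array([ 510.01640659, -103.59621811,  113.48310173]), np.float64(1.795217481153081))
```

The dryer's yaw is about 0.133 rad and its centre about (530,-132). The guard already stands about 39 mm open. The handle is at about (510,-104). The tray bar is at (546,258), and the tray's +x runs along about (0.93,-0.37). I'll move above the handle first.

Call:
{"name": "play_rows", "arguments": {"plan": [{"x":1.8,"y":2.6,"z":2.4,"grip":5},{"x":1.8,"y":2.6,"z":2.4,"wz":-1},{"x":1.8,"y":2.6,"z":2.4,"wz":-1},{"x":2.2,"y":3.2,"z":1,"wz":-1},{"x":2.3,"y":3.3,"wz":-1},{"x":2.3,"y":3.3,"wz":-1},{"x":2.3,"y":3.3,"wz":-1},{"x":2.3,"y":3.3,"wz":-1.4},{"x":2.3,"y":3.3},{"x":2.3,"y":3.3},{"x":2.3,"y":3.3},{"x":2.3,"y":3.3}]}}

```text
schema error: expected keys x, y, z, wx, wy, wz, grip
```

Call:
{"name": "play_rows", "arguments": {"plan": [{"x":2.3,"y":3.3},{"x":2.3,"y":3.2,"z":-1},{"x":2.2,"y":3.1,"z":-1.5},{"x":1,"y":2,"z":-3},{"x":0,"y":0.0,"z":-3},{"z":0},{"z":0}]}}

```text
schema error: expected keys x, y, z, wx, wy, wz, grip
```

```bash
python3 - <<'E'
from h import *
s=env.state();print(s['time'],s['tool_pos'].round(1),s['eef_rot'].round(3).tolist(),s['finger_gap'])
w=snap('wrist','w1.png');print(np.round(w['extrinsics'],2).tolist(),w['fovy'],w['cx'],w['cy'])
h=cv2.cvtColor(w['image'],cv2.COLOR_BGR2HSV)
red=cv2.inRange(h,(0,150,90),(8,255,255))|cv2.inRange(h,(172,150,90),(180,255,255))
k,l,st,ce=cv2.connectedComponentsWithStats(red)
i=1+np.argmax(st[1:,4]);rc=cv2.minAreaRect(np.argwhere(l==i)[:,::-1].astype(np.float32));print(st[i],rc)
for p in cv2.boxPoints(rc):print(p,onz(w,*p,131).round(1))
print(onz(w,*rc[0],131))
E
```

```text
0.3 [ 161.7 -603.5  195.2] [[0.966, 0.259, -0.0], [0.259, -0.966, 0.001], [0.0, -0.001, -1.0]] 1.0020796162792678
[[0.26, -0.93, -0.26, 228.72], [-0.97, -0.25, -0.07, -585.27], [-0.0, 0.27, -0.96, 372.56], [0.0, 0.0, 0.0, 1.0]] 69.04471639640721 281.9433103765023 210.2750493856053
[ 441  224  119   93 4072] ((503.9189453125, 268.48651123046875), (115.07929229736328, 89.76184844970703), 9.462322235107422)
[439.7838 303.2973] [ 115.2 -762.3  131. ]
[454.5406  214.75679] [ 195.6 -741.2  131. ]
[568.0541  233.67572] [ 204.9 -839.9  131. ]
[553.2973  322.21625] [ 123.9 -870.4  131. ]
[ 161.63099777 -802.41898119  131.        ]
```

View pics/w1.png

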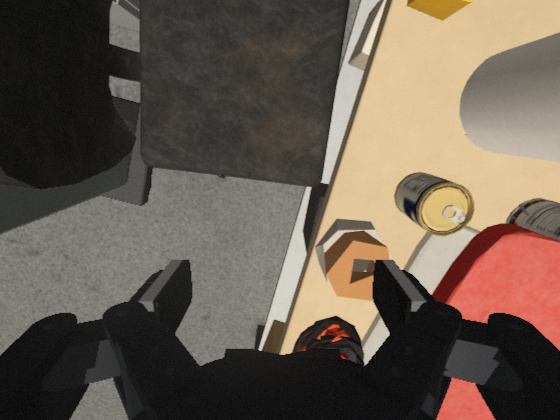

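The arm hasn't moved; the picture shows the start place with clutter below. Every key has to be given in each row.

Call:
{"name": "play_rows", "arguments": {"plan": [{"x":1.8,"y":2.6,"z":2.4,"wx":0,"wy":0,"wz":0,"grip":5},{"x":1.8,"y":2.6,"z":2.4,"wx":0,"wy":0,"wz":-1,"grip":5},{"x":1.8,"y":2.6,"z":2.4,"wx":0,"wy":0,"wz":-1,"grip":5},{"x":2.2,"y":3.2,"z":1,"wx":0,"wy":0,"wz":-1,"grip":5},{"x":2.3,"y":3.3,"z":0,"wx":0,"wy":0,"wz":-1,"grip":5},{"x":2.3,"y":3.3,"z":0,"wx":0,"wy":0,"wz":-1,"grip":5},{"x":2.3,"y":3.3,"z":0,"wx":0,"wy":0,"wz":-1,"grip":5},{"x":2.3,"y":3.3,"z":0,"wx":0,"wy":0,"wz":-1.4,"grip":5},{"x":2.3,"y":3.3,"z":0,"wx":0,"wy":0,"wz":0,"grip":5},{"x":2.3,"y":3.3,"z":0,"wx":0,"wy":0,"wz":0,"grip":5},{"x":2.3,"y":3.3,"z":0,"wx":0,"wy":0,"wz":0,"grip":5},{"x":2.3,"y":3.3,"z":0,"wx":0,"wy":0,"wz":0,"grip":5}]}}

```text
time: 1.35
tool_pos: [422.5, -227.9, 278.0]
eef_rot: [[0.991, 0.132, 0.001], [0.132, -0.991, -0.001], [0.001, 0.001, -1.0]]
force: [-0.2, -0.6, 0.6]
finger_gap: 0.584
```

Call:
{"name": "play_rows", "arguments": {"plan": [{"x":2.3,"y":3.3,"z":0,"wx":0,"wy":0,"wz":0,"grip":5},{"x":2.3,"y":3.2,"z":-1,"wx":0,"wy":0,"wz":0,"grip":5},{"x":2.2,"y":3.1,"z":-1.5,"wx":0,"wy":0,"wz":0,"grip":5},{"x":1,"y":2,"z":-3,"wx":0,"wy":0,"wz":0,"grip":5},{"x":0,"y":0,"z":-3,"wx":0,"wy":0,"wz":0,"grip":5},{"x":0,"y":0,"z":0,"wx":0,"wy":0,"wz":0,"grip":5},{"x":0,"y":0,"z":0,"wx":0,"wy":0,"wz":0,"grip":5},{"x":0,"y":0,"z":0,"wx":0,"wy":0,"wz":0,"grip":5}]}}

```text
time: 2.02
tool_pos: [500.3, -114.5, 194.3]
eef_rot: [[0.991, 0.132, 0.002], [0.132, -0.991, -0.001], [0.001, 0.001, -1.0]]
force: [-0.4, 0.3, 1.2]
finger_gap: 0.592
```

```bash
cat >> h.py <<'E'
def masks(s):
    h=cv2.cvtColor(s['image'],cv2.COLOR_BGR2HSV)
    return dict(red=cv2.inRange(h,(0,150,90),(8,255,255))|cv2.inRange(h,(172,150,90),(180,255,255)),blue=cv2.inRange(h,(100,170,140),(125,255,255)))
def blob(s,col,z):
    k,l,st,ce=cv2.connectedComponentsWithStats(masks(s)[col])
    i=1+np.argmax(st[1:,4]);rc=cv2.minAreaRect(np.argwhere(l==i)[:,::-1].astype(np.float32));print(col,st[i],[onz(s,*p,z).round(1).tolist() for p in cv2.boxPoints(rc)],onz(s,*rc[0],z).round(1))
def st():
    s=env.state();print(round(s['time'],2),s['tool_pos'].round(1),s['eef_rot'].round(3).tolist(),s['force'].round(1),round(float(s['finger_gap']),3))
E
python3 - <<'E'
from h import *
st();w=snap('wrist','w2.png');blob(w,'red',131)
E
```

```text
2.02 [ 500.3 -114.5  194.3] [[0.991, 0.132, 0.002], [0.132, -0.991, -0.001], [0.001, 0.001, -1.0]] [-0.4  0.3  1.2] 0.592
red [263 171  16  54 750] [[531.3, -94.3, 131.0], [533.1, -105.6, 131.0], [489.4, -112.7, 131.0], [487.4, -100.9, 131.0]] [ 510.9 -103.3  131. ]
```

View pics/w2.png

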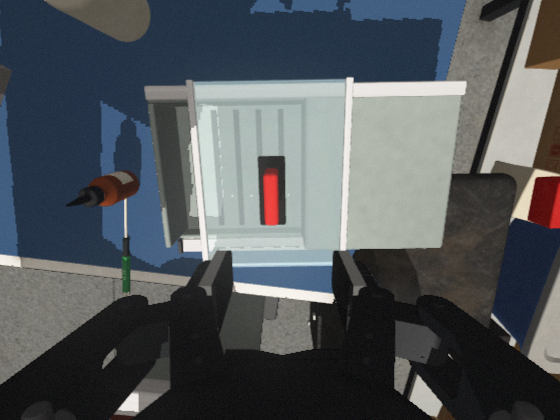

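The handle is seen at (271,197), which is (511,-103). I'll go down, pinch it and slide the guard open.

Call:
{"name": "play_rows", "arguments": {"plan": [{"x":1.05,"y":1.1,"z":-1.5,"wx":0,"wy":0,"wz":0.5,"grip":5},{"x":0,"y":0,"z":-2.6,"wx":0,"wy":0,"wz":0,"grip":5},{"x":0,"y":0,"z":-2.5,"wx":0,"wy":0,"wz":0,"grip":5},{"x":0,"y":0,"z":-2.2,"wx":0,"wy":0,"wz":0,"grip":5},{"x":0,"y":0,"z":0,"wx":0,"wy":0,"wz":0,"grip":0.6},{"x":0,"y":0,"z":0,"wx":0,"wy":0,"wz":0,"grip":0.6},{"x":0,"y":0,"z":0,"wx":0,"wy":0,"wz":0,"grip":0.6},{"x":0,"y":0,"z":0,"wx":0,"wy":0,"wz":0,"grip":0.6},{"x":0,"y":0,"z":0,"wx":0,"wy":0,"wz":0,"grip":0.6},{"x":0,"y":0,"z":0,"wx":0,"wy":0,"wz":0,"grip":0.6}], "grip_force": 40}}

```text
time: 2.9
tool_pos: [511.2, -103.1, 106.2]
eef_rot: [[0.99, 0.141, 0.002], [0.141, -0.99, -0.001], [0.002, 0.001, -1.0]]
force: [-0.2, 0.0, -0.2]
finger_gap: 0.069
```

```bash
python3 - <<'E'
from h import *
st();w=snap('wrist','w3.png');b=snap('side')
o=np.zeros((420,800,3),np.uint8);o[:,:400]=w['image'][:,80:480];o[:400,400:]=cv2.resize(b['image'][220:340,220:340],(400,400))
cv2.imwrite('pics/w3.png',o)
E
```

```text
2.9 [ 511.2 -103.1  106.2] [[0.99, 0.141, 0.002], [0.141, -0.99, -0.001], [0.002, 0.001, -1.0]] [-0.2  0.  -0.2] 0.069
```

View pics/w3.png

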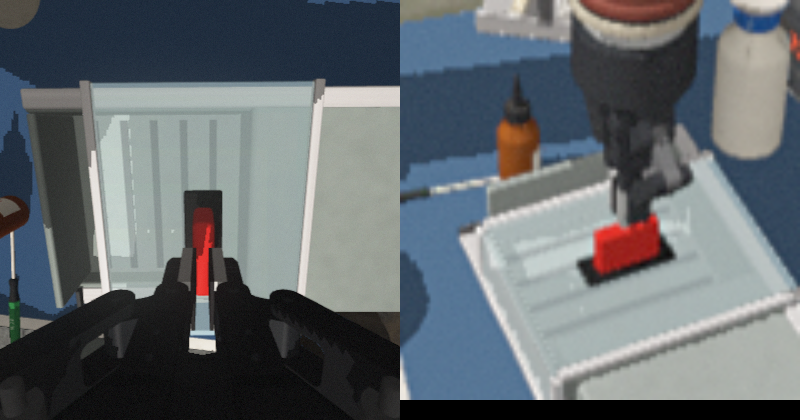

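```bash
python3 - <<'E'
from h import *
w=snap('wrist');b=snap('side')
for n,p in dict(tcp=(511.2,-103.1,106),z131=(511.2,-103.1,131),end=(489,-106,131),endF=(533,-100,131),base=(489,-106,97)).items():
    u=proj(w,p);v=proj(b,p);print(n,(u-[80,0]).round(),((v-[220,220])*3.333+[400,0]).round())
blob(w,'red',131);blob(b,'red',114)
E
```

```text
tcp [203. 240.] [627. 250.]
z131 [204. 256.] [628. 224.]
end [203. 293.] [596. 234.]
endF [204. 217.] [659. 214.]
base [203. 266.] [595. 268.]
red [ 274  208   21   87 1339] [[537.3, -94.4, 131.0], [538.8, -104.6, 131.0], [489.4, -112.2, 131.0], [487.8, -101.1, 131.0]] [ 514.3 -102.9  131. ]
red [ 510  190   50   76 2083] [[1199.9, 100.6, 114.0], [1330.4, 67.4, 114.0], [1141.2, -178.1, 114.0], [1031.1, -150.0, 114.0]] [1168.   -50.6  114. ]
```

Call:
{"name": "play_rows", "arguments": {"plan": [{"x":0.13,"y":-1,"z":0,"wx":0,"wy":0,"wz":0,"grip":0},{"x":0.13,"y":-1,"z":0,"wx":0,"wy":0,"wz":0,"grip":0},{"x":0,"y":0,"z":0,"wx":0,"wy":0,"wz":0,"grip":0},{"x":0,"y":0,"z":0,"wx":0,"wy":0,"wz":0,"grip":0}]}}

```text
time: 3.43
tool_pos: [512.9, -123.6, 104.5]
eef_rot: [[0.99, 0.139, -0.0], [0.139, -0.99, 0.0], [-0.0, -0.0, -1.0]]
force: [0.0, -0.8, 0.2]
finger_gap: 0.002
```

```bash
python3 - <<'E'
from h import *
st();w=snap('wrist');b=snap('side');blob(w,'red',131)
m=masks(b)['red'][220:340,220:340];p=np.argwhere(m);print(len(p),p.mean(0)[::-1]+220, p.min(0)+220,p.max(0)+220)
E
```

```text
3.43 [ 512.9 -123.6  104.5] [[0.99, 0.139, -0.0], [0.139, -0.99, 0.0], [-0.0, -0.0, -1.0]] [ 0.  -0.8  0.2] 0.002
red [ 233  210   24   85 1388] [[535.4, -94.0, 131.0], [537.5, -105.3, 131.0], [489.8, -112.9, 131.0], [487.4, -100.7, 131.0]] [ 513.5 -103.1  131. ]
167 [288.43712575 289.52095808] [220 275] [301 339]
```

The fingers closed empty above the plate, so the tips are higher than I took them to be. I'll look at the tips in side and wrist views.

```bash
python3 - <<'E'
from h import *
st();w=snap('wrist');b=snap('side');t=snap('top')
o=np.zeros((590,800,3),np.uint8)
c=b['image'][240:310,245:330];o[:,:]=0
o[:350,:425]=cv2.resize(c,None,fx=5,fy=5,interpolation=cv2.INTER_CUBIC)
c=w['image'][190:360,200:380];o[:340,430:790]=cv2.resize(c,None,fx=2,fy=2,interpolation=cv2.INTER_CUBIC)
c=t['image'][190:250,350:450];o[355:595,:400]=cv2.resize(c,None,fx=4,fy=4,interpolation=cv2.INTER_CUBIC)[:235]
p=env.state()['tool_pos']
u=proj(b,p);print('side',(u-[245,240])*5);u=proj(w,p);print('wrist',(u-[200,190])*2+[430,0]);u=proj(t,p);print('top',(u-[350,190])*4+[0,355])
cv2.imwrite('pics/w4.png',o)
E
```

```text
3.53 [ 512.7 -122.9  104.4] [[0.99, 0.14, -0.0], [0.14, -0.99, 0.0], [-0.0, -0.0, -1.0]] [-0.4  0.3  0.4] 0.005
side [230.93790176 309.39320773]
wrist [594.45294819  99.41354587]
top [147.626825   471.74331302]
```

View pics/w4.png

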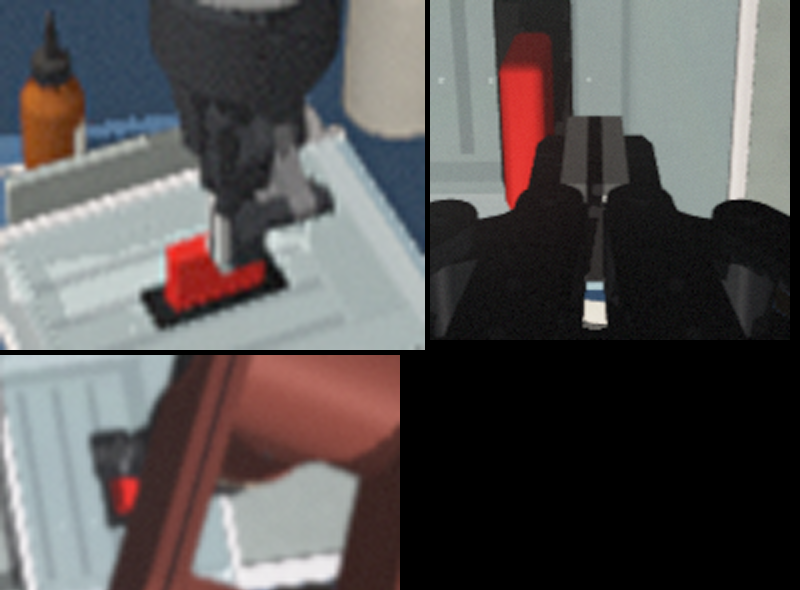

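The tip shows at about (225,268) in the side crop while the reported TCP projects to (231,309). So the finger ends stand about 20–25 mm above the reported TCP. I'll open, re-centre and go lower in steps, watching the force.

Call:
{"name": "play_rows", "arguments": {"plan": [{"x":0,"y":0,"z":2,"wx":0,"wy":0,"wz":0,"grip":0},{"x":-0.15,"y":2,"z":0,"wx":0,"wy":0,"wz":0,"grip":4},{"x":0,"y":0,"z":0,"wx":0,"wy":0,"wz":0,"grip":4},{"x":0,"y":0,"z":0,"wx":0,"wy":0,"wz":0,"grip":4},{"x":0,"y":0,"z":-2,"wx":0,"wy":0,"wz":0,"grip":4},{"x":0,"y":0,"z":-1,"wx":0,"wy":0,"wz":0,"grip":4},{"x":0,"y":0,"z":-0.7,"wx":0,"wy":0,"wz":0,"grip":4},{"x":0,"y":0,"z":0,"wx":0,"wy":0,"wz":0,"grip":0},{"x":0,"y":0,"z":0,"wx":0,"wy":0,"wz":0,"grip":0},{"x":0,"y":0,"z":0,"wx":0,"wy":0,"wz":0,"grip":0},{"x":0,"y":0,"z":0,"wx":0,"wy":0,"wz":0,"grip":0},{"x":0,"y":0,"z":0,"wx":0,"wy":0,"wz":0,"grip":0}]}}

```text
time: 4.68
tool_pos: [511.2, -103.0, 87.6]
eef_rot: [[0.99, 0.141, -0.0], [0.141, -0.99, -0.0], [-0.0, 0.0, -1.0]]
force: [-1.9, -2.1, -3.8]
finger_gap: 0.123
```

Gripped. Now slide it open.

Call:
{"name": "play_rows", "arguments": {"plan": [{"x":0.07,"y":-0.5,"z":0,"wx":0,"wy":0,"wz":0,"grip":0},{"x":0.14,"y":-1,"z":0,"wx":0,"wy":0,"wz":0,"grip":0},{"x":0.14,"y":-1,"z":0,"wx":0,"wy":0,"wz":0,"grip":0},{"x":0.14,"y":-1,"z":0,"wx":0,"wy":0,"wz":0,"grip":0},{"x":0.14,"y":-1,"z":0,"wx":0,"wy":0,"wz":0,"grip":0},{"x":0.14,"y":-1,"z":0,"wx":0,"wy":0,"wz":0,"grip":0},{"x":0.14,"y":-1,"z":0,"wx":0,"wy":0,"wz":0,"grip":0},{"x":0.14,"y":-1,"z":0,"wx":0,"wy":0,"wz":0,"grip":0},{"x":0.14,"y":-1,"z":0,"wx":0,"wy":0,"wz":0,"grip":0},{"x":0.07,"y":-0.7,"z":0,"wx":0,"wy":0,"wz":0,"grip":0},{"x":0,"y":0,"z":0,"wx":0,"wy":0,"wz":0,"grip":0}]}}

```text
time: 5.6
tool_pos: [525.2, -197.0, 87.6]
eef_rot: [[0.99, 0.14, 0.003], [0.14, -0.99, -0.001], [0.002, 0.002, -1.0]]
force: [6.5, -0.1, -8.5]
finger_gap: 0.124
```

Call:
{"name": "play_rows", "arguments": {"plan": [{"x":0.04,"y":-0.3,"z":0,"wx":0,"wy":0,"wz":0,"grip":0},{"x":0.04,"y":-0.3,"z":0,"wx":0,"wy":0,"wz":0,"grip":0},{"x":0,"y":0,"z":0,"wx":0,"wy":0,"wz":0,"grip":0}]}}

```text
time: 5.85
tool_pos: [525.4, -198.3, 87.6]
eef_rot: [[0.99, 0.141, 0.0], [0.141, -0.99, 0.006], [0.001, -0.006, -1.0]]
force: [5.0, 12.9, -2.0]
finger_gap: 0.126
```

The guard reached its end stop: it lagged 5 mm under 13 N. I'll release it and go over to the tray.

Call:
{"name": "play_rows", "arguments": {"plan": [{"x":-0.05,"y":0.45,"z":0,"wx":0,"wy":0,"wz":0,"grip":4},{"x":0,"y":0,"z":0,"wx":0,"wy":0,"wz":0,"grip":4},{"x":0,"y":0,"z":0,"wx":0,"wy":0,"wz":0,"grip":4},{"x":0,"y":0,"z":2,"wx":0,"wy":0,"wz":0,"grip":4},{"x":0,"y":0,"z":4,"wx":0,"wy":0,"wz":0,"grip":5},{"x":0,"y":0,"z":4,"wx":0,"wy":0,"wz":0,"grip":5},{"x":0,"y":2,"z":3,"wx":0,"wy":0,"wz":5,"grip":5},{"x":0,"y":3.8,"z":0,"wx":0,"wy":0,"wz":5,"grip":5},{"x":0,"y":3.8,"z":0,"wx":0,"wy":0,"wz":5,"grip":5},{"x":0,"y":3.8,"z":0,"wx":0,"wy":0,"wz":5,"grip":5},{"x":0,"y":3.8,"z":0,"wx":0,"wy":0,"wz":5,"grip":5},{"x":0,"y":3.8,"z":0,"wx":0,"wy":0,"wz":5,"grip":5}]}}

```text
time: 6.85
tool_pos: [524.5, 14.3, 218.6]
eef_rot: [[0.785, 0.619, 0.002], [0.619, -0.785, -0.001], [0.001, 0.002, -1.0]]
force: [1.0, 0.0, 0.1]
finger_gap: 0.588
```

Call:
{"name": "play_rows", "arguments": {"plan": [{"x":0,"y":3.8,"z":0,"wx":0,"wy":0,"wz":5,"grip":5},{"x":0,"y":3.8,"z":0,"wx":0,"wy":0,"wz":5,"grip":5},{"x":0,"y":3.8,"z":0,"wx":0,"wy":0,"wz":5,"grip":5},{"x":0,"y":3.8,"z":0,"wx":0,"wy":0,"wz":5,"grip":5},{"x":0,"y":3.8,"z":0,"wx":0,"wy":0,"wz":5,"grip":5},{"x":0,"y":3.8,"z":0,"wx":0,"wy":0,"wz":4,"grip":5},{"x":0,"y":1.5,"z":-2,"wx":0,"wy":0,"wz":0,"grip":5},{"x":0,"y":0,"z":-2,"wx":0,"wy":0,"wz":0,"grip":5},{"x":0,"y":0,"z":0,"wx":0,"wy":0,"wz":0,"grip":5},{"x":0,"y":0,"z":0,"wx":0,"wy":0,"wz":0,"grip":5}]}}

```text
time: 7.68
tool_pos: [523.8, 256.0, 176.8]
eef_rot: [[0.389, 0.921, -0.002], [0.921, -0.389, -0.002], [-0.002, -0.001, -1.0]]
force: [0.4, 0.0, 0.5]
finger_gap: 0.588
```

```bash
python3 - <<'E'
from h import *
st();print(env.state()['joints'].round(2));w=snap('wrist','w5.png');blob(w,'blue',82);t=snap('top');blob(t,'red',131)
print(proj(w,env.state()['tool_pos']))
c=t['image'][170:270,310:460];
E
```

```text
7.68 [523.8 256.  176.8] [[0.389, 0.921, -0.002], [0.921, -0.389, -0.002], [-0.002, -0.001, -1.0]] [0.4 0.  0.5] 0.588
[ 0.32  0.14  1.66 -0.    1.35  0.72]
blue [296 149  15  80 808] [[525.8, 228.1, 82.0], [555.5, 295.3, 82.0], [565.4, 290.7, 82.0], [536.4, 223.2, 82.0]] [546.3 260.6  82. ]
red [ 415    0   59   25 1201] [[1040.5, -210.0, 131.0], [1110.7, -212.9, 131.0], [1113.5, -372.3, 131.0], [1043.0, -368.1, 131.0]] [1076.8 -290.7  131. ]
[284.47564526 240.74269301]
```

View pics/w5.png

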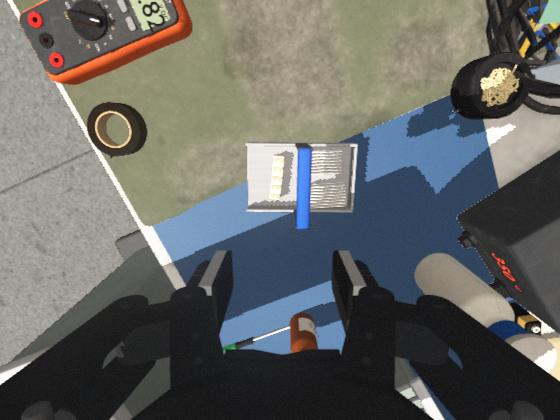

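The bar centre is at (303,187), which is (546,260.6), and the tray's x lies at about -24°. Going down to it.

Call:
{"name": "play_rows", "arguments": {"plan": [{"x":1.1,"y":0.25,"z":-1,"wx":0,"wy":0,"wz":-1,"grip":5},{"x":1.15,"y":0.2,"z":-2,"wx":0,"wy":0,"wz":0,"grip":5},{"x":0,"y":0,"z":-3,"wx":0,"wy":0,"wz":0,"grip":5},{"x":0,"y":0,"z":-3,"wx":0,"wy":0,"wz":0,"grip":5},{"x":0,"y":0,"z":-2,"wx":0,"wy":0,"wz":0,"grip":5},{"x":0,"y":0,"z":-1.5,"wx":0,"wy":0,"wz":0,"grip":5},{"x":0,"y":0,"z":-1.5,"wx":0,"wy":0,"wz":0,"grip":5},{"x":0,"y":0,"z":0,"wx":0,"wy":0,"wz":0,"grip":5},{"x":0,"y":0,"z":0,"wx":0,"wy":0,"wz":0,"grip":5}]}}

```text
time: 8.53
tool_pos: [547.4, 260.6, 38.4]
eef_rot: [[0.406, 0.914, 0.0], [0.914, -0.406, -0.0], [0.0, 0.0, -1.0]]
force: [0.1, 0.6, 0.0]
finger_gap: 0.583
```

```bash
python3 - <<'E'
from h import *
st();w=snap('wrist');b=snap('side')
o=np.zeros((560,800,3),np.uint8)
c=b['image'][160:244,225:305];o[:420,:400]=cv2.resize(c,None,fx=5,fy=5,interpolation=cv2.INTER_CUBIC)
c=w['image'][120:400,180:380];o[:560,405:800]=cv2.resize(c,(395,560),interpolation=cv2.INTER_CUBIC)
p=env.state()['tool_pos'];print((proj(b,p)-[225,160])*5,(proj(b,p+[0,0,30])-[225,160])*5)
cv2.imwrite('pics/w6.png',o)
E
```

```text
8.53 [547.4 260.6  38.4] [[0.406, 0.914, 0.0], [0.914, -0.406, -0.0], [0.0, 0.0, -1.0]] [0.1 0.6 0. ] 0.583
[203.58709143 259.63097719] [203.0836335  218.43178977]
```

View pics/w6.png

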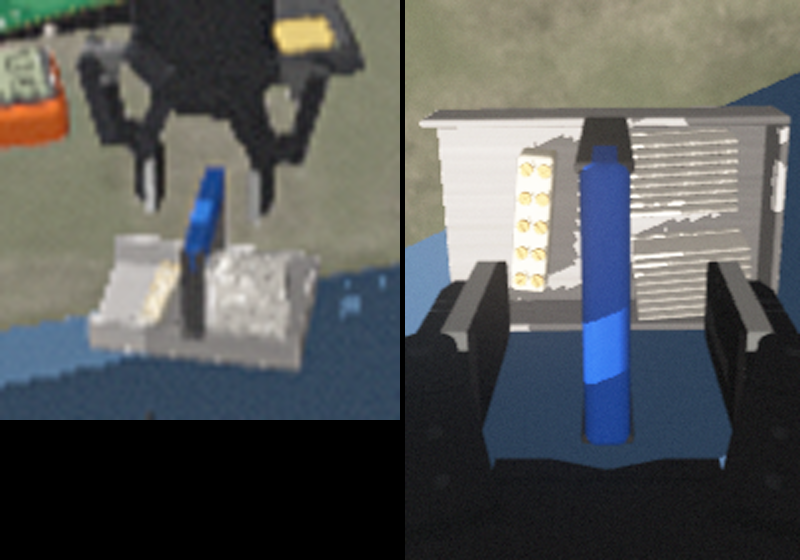

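The tips stand about 30 mm above the reported TCP when half open, with the bar centred between them at (205,210) in the side crop. I'll go down another 12 mm and grip.

Call:
{"name": "play_rows", "arguments": {"plan": [{"x":0,"y":0,"z":-0.7,"wx":0,"wy":0,"wz":0,"grip":5},{"x":0,"y":0,"z":-0.5,"wx":0,"wy":0,"wz":0,"grip":5},{"x":0,"y":0,"z":0,"wx":0,"wy":0,"wz":0,"grip":0},{"x":0,"y":0,"z":0,"wx":0,"wy":0,"wz":0,"grip":0},{"x":0,"y":0,"z":0,"wx":0,"wy":0,"wz":0,"grip":0},{"x":0,"y":0,"z":0,"wx":0,"wy":0,"wz":0,"grip":0},{"x":0,"y":0,"z":0,"wx":0,"wy":0,"wz":0,"grip":0},{"x":0,"y":0,"z":0,"wx":0,"wy":0,"wz":0,"grip":0},{"x":0,"y":0,"z":0,"wx":0,"wy":0,"wz":0,"grip":0},{"x":0,"y":0,"z":1,"wx":0,"wy":0,"wz":0,"grip":0},{"x":0,"y":0,"z":0,"wx":0,"wy":0,"wz":0,"grip":0}], "grip_force": 80}}

```text
time: 9.55
tool_pos: [547.3, 261.5, 36.9]
eef_rot: [[0.405, 0.914, 0.001], [0.914, -0.405, 0.0], [0.001, 0.001, -1.0]]
force: [0.9, 0.2, -1.9]
finger_gap: 0.123
```

Gripped; the wrist reads the tray's weight. I'll carry it level over the bottles to the chamber.

Call:
{"name": "play_rows", "arguments": {"plan": [{"x":0,"y":0,"z":1,"wx":0,"wy":0,"wz":0,"grip":0},{"x":0,"y":0,"z":2.5,"wx":0,"wy":0,"wz":0,"grip":0},{"x":0,"y":0,"z":4,"wx":0,"wy":0,"wz":0,"grip":0},{"x":0,"y":0,"z":4,"wx":0,"wy":0,"wz":0,"grip":0},{"x":0,"y":-1,"z":3.5,"wx":0,"wy":0,"wz":0,"grip":0},{"x":0,"y":-2,"z":2,"wx":0,"wy":0,"wz":3,"grip":0},{"x":-0.2,"y":-3,"z":0,"wx":0,"wy":0,"wz":5,"grip":0},{"x":-0.2,"y":-3.5,"z":0,"wx":0,"wy":0,"wz":5,"grip":0},{"x":-0.3,"y":-3.5,"z":0,"wx":0,"wy":0,"wz":5,"grip":0},{"x":-0.3,"y":-3.5,"z":0,"wx":0,"wy":0,"wz":5,"grip":0},{"x":-0.3,"y":-3.5,"z":0,"wx":0,"wy":0,"wz":5,"grip":0},{"x":-0.3,"y":-3.5,"z":0,"wx":0,"wy":0,"wz":4.2,"grip":0}]}}

```text
time: 10.55
tool_pos: [530.1, 24.8, 206.2]
eef_rot: [[-0.149, 0.989, 0.0], [0.989, 0.149, -0.0], [-0.0, 0.0, -1.0]]
force: [1.1, -0.4, -3.3]
finger_gap: 0.125
```

Call:
{"name": "play_rows", "arguments": {"plan": [{"x":-0.2,"y":-3,"z":0,"wx":0,"wy":0,"wz":0,"grip":0},{"x":-0.2,"y":-2.5,"z":0,"wx":0,"wy":0,"wz":0,"grip":0},{"x":0,"y":-1.5,"z":-1,"wx":0,"wy":0,"wz":0,"grip":0},{"x":0,"y":-1,"z":-2,"wx":0,"wy":0,"wz":0,"grip":0},{"x":0,"y":-0.85,"z":-2,"wx":0,"wy":0,"wz":0,"grip":0},{"x":0,"y":0,"z":-1,"wx":0,"wy":0,"wz":0,"grip":0},{"x":0,"y":0,"z":0,"wx":0,"wy":0,"wz":0,"grip":0},{"x":0,"y":0,"z":0,"wx":0,"wy":0,"wz":0,"grip":0}]}}

```text
time: 11.22
tool_pos: [526.3, -61.6, 145.6]
eef_rot: [[-0.144, 0.99, -0.001], [0.99, 0.144, 0.001], [0.001, -0.001, -1.0]]
force: [0.1, 0.4, -2.3]
finger_gap: 0.125
```

```bash
python3 - <<'E'
from h import *
st();print(env.state()['joints'].round(2))
w=snap('wrist');b=snap('side')
o=np.zeros((420,800,3),np.uint8)
o[:,:400]=w['image'][:,80:480];o[:400,400:]=cv2.resize(b['image'][205:345,225:365],(400,400),interpolation=cv2.INTER_CUBIC)
cv2.imwrite('pics/w7.png',o)
E
```

```text
11.22 [526.3 -61.6 145.6] [[-0.144, 0.99, -0.001], [0.99, 0.144, 0.001], [0.001, -0.001, -1.0]] [ 0.1  0.4 -2.3] 0.125
[-0.27  0.04  1.83  0.    1.28 -0.41]
```

View pics/w7.png

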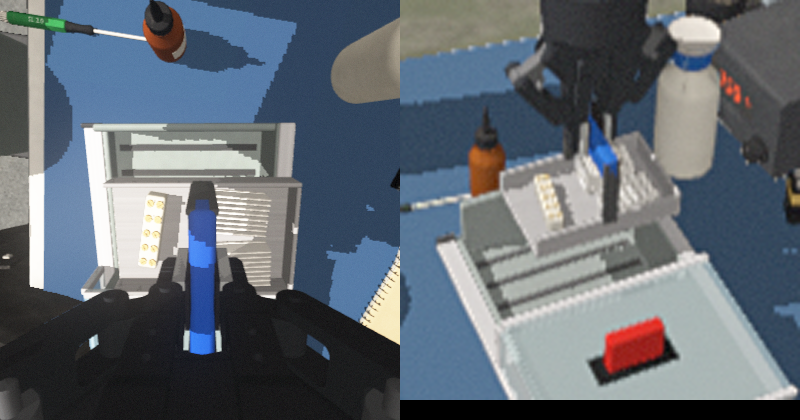

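Tray is level over the chamber, at (205,240) in the wrist half, with all three parts aboard. Now tip it, lip down.

Call:
{"name": "play_rows", "arguments": {"plan": [{"x":0.29,"y":0.04,"z":-0.1,"wx":0.6,"wy":-4.15,"wz":0,"grip":0},{"x":0.29,"y":0.04,"z":-0.1,"wx":0.6,"wy":-4.15,"wz":0,"grip":0},{"x":0.29,"y":0.04,"z":-0.1,"wx":0.6,"wy":-4.15,"wz":0,"grip":0},{"x":0.29,"y":0.04,"z":-0.1,"wx":0.6,"wy":-4.15,"wz":0,"grip":0},{"x":0.29,"y":0.04,"z":-0.1,"wx":0.6,"wy":-4.15,"wz":0,"grip":0},{"x":0.29,"y":0.04,"z":-0.1,"wx":0.6,"wy":-4.15,"wz":0,"grip":0},{"x":0.29,"y":0.04,"z":-0.1,"wx":0.6,"wy":-4.15,"wz":0,"grip":0},{"x":0.29,"y":0.04,"z":-0.1,"wx":0.6,"wy":-4.15,"wz":0,"grip":0},{"x":0.29,"y":0.04,"z":-0.1,"wx":0.6,"wy":-4.15,"wz":0,"grip":0},{"x":0.29,"y":0.04,"z":-0.1,"wx":0.6,"wy":-4.15,"wz":0,"grip":0},{"x":0.29,"y":0.04,"z":-0.1,"wx":0.6,"wy":-4.15,"wz":0,"grip":0},{"x":0.29,"y":0.04,"z":-0.1,"wx":0.6,"wy":-4.15,"wz":0,"grip":0}]}}

```text
time: 12.32
tool_pos: [562.7, -57.5, 136.4]
eef_rot: [[-0.145, 0.629, 0.764], [0.989, 0.096, 0.109], [-0.005, 0.772, -0.636]]
force: [-0.2, 1.4, -1.5]
finger_gap: 0.123
```

```bash
python3 - <<'E'
from h import *
st();print(env.state()['joints'].round(2))
E
```

```text
12.32 [562.7 -57.5 136.4] [[-0.145, 0.629, 0.764], [0.989, 0.096, 0.109], [-0.005, 0.772, -0.636]] [-0.2  1.4 -1.5] 0.123
[-0.6  -0.41  2.5   1.09  0.63 -1.54]
```

Call:
{"name": "play_rows", "arguments": {"plan": [{"x":0,"y":0,"z":0,"wx":0,"wy":0,"wz":0,"grip":0},{"x":0,"y":0,"z":0,"wx":0,"wy":0,"wz":0,"grip":0},{"x":0,"y":0,"z":0,"wx":0,"wy":0,"wz":0,"grip":0},{"x":0,"y":0,"z":0,"wx":0,"wy":0,"wz":0,"grip":0},{"x":0,"y":0,"z":1,"wx":0,"wy":0,"wz":0,"grip":0},{"x":0,"y":0,"z":1,"wx":0,"wy":0,"wz":0,"grip":0},{"x":0,"y":0,"z":1,"wx":0,"wy":0,"wz":0,"grip":0},{"x":0,"y":0,"z":1,"wx":0,"wy":0,"wz":0,"grip":0},{"x":0,"y":0,"z":0,"wx":0,"wy":0,"wz":0,"grip":0},{"x":0,"y":0,"z":0,"wx":0,"wy":0,"wz":0,"grip":0},{"x":0,"y":0,"z":0,"wx":0,"wy":0,"wz":0,"grip":0}]}}

```text
time: 13.23
tool_pos: [561.6, -57.0, 173.6]
eef_rot: [[-0.145, 0.635, 0.759], [0.989, 0.094, 0.111], [-0.001, 0.767, -0.642]]
force: [0.4, 0.6, -1.9]
finger_gap: 0.125
```

```bash
python3 - <<'E'
from h import *
st();print(env.state()['joints'].round(2))
w=snap('wrist');b=snap('side')
o=np.zeros((420,800,3),np.uint8)
o[:,:400]=w['image'][:,80:480];o[:400,400:]=cv2.resize(b['image'][205:345,225:365],(400,400),interpolation=cv2.INTER_CUBIC)
cv2.imwrite('pics/w8.png',o)
E
```

```text
13.23 [561.6 -57.  173.6] [[-0.145, 0.635, 0.759], [0.989, 0.094, 0.111], [-0.001, 0.767, -0.642]] [ 0.4  0.6 -1.9] 0.125
[-0.6  -0.5   2.47  0.95  0.69 -1.36]
```

View pics/w8.png

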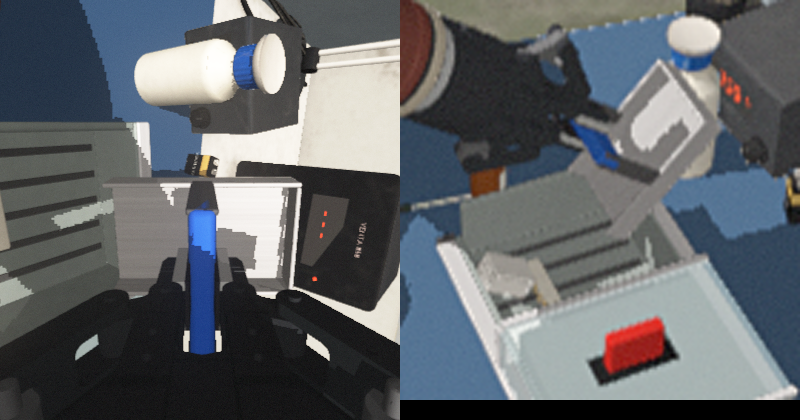

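The tray is empty, and the parts lie in the chamber at about (505,275) in the side half. I'll level it, carry it back and set it down.

Call:
{"name": "play_rows", "arguments": {"plan": [{"x":-0.29,"y":-0.04,"z":0.35,"wx":-0.6,"wy":4.15,"wz":0,"grip":0},{"x":-0.29,"y":-0.04,"z":0.35,"wx":-0.6,"wy":4.15,"wz":0,"grip":0},{"x":-0.29,"y":-0.04,"z":0.35,"wx":-0.6,"wy":4.15,"wz":0,"grip":0},{"x":-0.29,"y":-0.04,"z":0.35,"wx":-0.6,"wy":4.15,"wz":0,"grip":0},{"x":-0.29,"y":-0.04,"z":0.35,"wx":-0.6,"wy":4.15,"wz":0,"grip":0},{"x":-0.29,"y":-0.04,"z":0.35,"wx":-0.6,"wy":4.15,"wz":0,"grip":0},{"x":-0.29,"y":-0.04,"z":0.35,"wx":-0.6,"wy":4.15,"wz":0,"grip":0},{"x":-0.29,"y":-0.04,"z":0.35,"wx":-0.6,"wy":4.15,"wz":0,"grip":0},{"x":-0.29,"y":-0.04,"z":0.35,"wx":-0.6,"wy":4.15,"wz":0,"grip":0},{"x":-0.29,"y":-0.04,"z":0.35,"wx":-0.6,"wy":4.15,"wz":0,"grip":0},{"x":-0.29,"y":-0.04,"z":0.35,"wx":-0.6,"wy":4.15,"wz":0,"grip":0},{"x":-0.29,"y":-0.04,"z":0.35,"wx":-0.6,"wy":4.15,"wz":0,"grip":0}]}}

```text
time: 14.33
tool_pos: [526.6, -61.9, 215.3]
eef_rot: [[-0.144, 0.99, -0.008], [0.99, 0.144, -0.0], [0.001, -0.008, -1.0]]
force: [0.2, 0.1, -1.2]
finger_gap: 0.123
```

Call:
{"name": "play_rows", "arguments": {"plan": [{"x":0.1,"y":1,"z":0,"wx":0,"wy":0,"wz":0,"grip":0},{"x":0.1,"y":2,"z":0,"wx":0,"wy":0,"wz":0,"grip":0},{"x":0.2,"y":3,"z":0,"wx":0,"wy":0,"wz":-4,"grip":0},{"x":0.2,"y":3.5,"z":0,"wx":0,"wy":0,"wz":-4,"grip":0},{"x":0.2,"y":3.5,"z":0,"wx":0,"wy":0,"wz":-4,"grip":0},{"x":0.2,"y":3.5,"z":0,"wx":0,"wy":0,"wz":-4,"grip":0},{"x":0.2,"y":3.5,"z":0,"wx":0,"wy":0,"wz":-4,"grip":0},{"x":0.2,"y":3.5,"z":0,"wx":0,"wy":0,"wz":-4,"grip":0},{"x":0.2,"y":3,"z":0,"wx":0,"wy":0,"wz":-4,"grip":0},{"x":0.2,"y":3,"z":0,"wx":0,"wy":0,"wz":-4.2,"grip":0},{"x":0.2,"y":2,"z":0,"wx":0,"wy":0,"wz":0,"grip":0},{"x":0,"y":0.8,"z":0,"wx":0,"wy":0,"wz":0,"grip":0}]}}

```text
time: 15.33
tool_pos: [545.5, 264.5, 214.5]
eef_rot: [[0.403, 0.915, -0.004], [0.915, -0.403, 0.004], [0.002, -0.005, -1.0]]
force: [0.5, -0.6, -1.5]
finger_gap: 0.12
```

Call:
{"name": "play_rows", "arguments": {"plan": [{"x":0,"y":0,"z":-2,"wx":0,"wy":0,"wz":0,"grip":0},{"x":0,"y":0,"z":-4,"wx":0,"wy":0,"wz":0,"grip":0},{"x":0,"y":0,"z":-4,"wx":0,"wy":0,"wz":0,"grip":0},{"x":0,"y":0,"z":-3,"wx":0,"wy":0,"wz":0,"grip":0},{"x":0,"y":0,"z":-2,"wx":0,"wy":0,"wz":0,"grip":0},{"x":0,"y":0,"z":0,"wx":0,"wy":0,"wz":0,"grip":0},{"x":0,"y":0,"z":0,"wx":0,"wy":0,"wz":0,"grip":0},{"x":0,"y":0,"z":0,"wx":0,"wy":0,"wz":0,"grip":0}]}}

```text
time: 16.0
tool_pos: [547.7, 261.2, 67.3]
eef_rot: [[0.405, 0.914, -0.001], [0.914, -0.405, 0.003], [0.003, -0.002, -1.0]]
force: [0.5, -0.4, -0.4]
finger_gap: 0.124
```

Call:
{"name": "play_rows", "arguments": {"plan": [{"x":0,"y":0,"z":-2,"wx":0,"wy":0,"wz":0,"grip":0},{"x":0,"y":0,"z":-1.2,"wx":0,"wy":0,"wz":0,"grip":0},{"x":0,"y":0,"z":-0.5,"wx":0,"wy":0,"wz":0,"grip":0},{"x":0,"y":0,"z":-0.2,"wx":0,"wy":0,"wz":0,"grip":0},{"x":0,"y":0,"z":0,"wx":0,"wy":0,"wz":0,"grip":0},{"x":0,"y":0,"z":0,"wx":0,"wy":0,"wz":0,"grip":0},{"x":0,"y":0,"z":0,"wx":0,"wy":0,"wz":0,"grip":0}]}}

```text
time: 16.58
tool_pos: [547.4, 261.3, 27.6]
eef_rot: [[0.405, 0.914, -0.002], [0.914, -0.405, 0.003], [0.002, -0.003, -1.0]]
force: [-0.5, 0.1, -1.1]
finger_gap: 0.123
```

Call:
{"name": "play_rows", "arguments": {"plan": [{"x":0,"y":0,"z":-0.1,"wx":0,"wy":0,"wz":0,"grip":0},{"x":0,"y":0,"z":-0.1,"wx":0,"wy":0,"wz":0,"grip":0},{"x":0,"y":0,"z":0,"wx":0,"wy":0,"wz":0,"grip":0},{"x":0,"y":0,"z":0,"wx":0,"wy":0,"wz":0,"grip":0}]}}

```text
time: 16.92
tool_pos: [547.4, 261.3, 25.9]
eef_rot: [[0.405, 0.914, -0.002], [0.914, -0.405, 0.003], [0.002, -0.003, -1.0]]
force: [-2.1, -0.6, 6.2]
finger_gap: 0.124
```

The tray is on the bench, pressing with 6 N. I'll release it, rise and go back to the guard handle.

Call:
{"name": "play_rows", "arguments": {"plan": [{"x":0,"y":0,"z":0.1,"wx":0,"wy":0,"wz":0,"grip":3.5},{"x":0,"y":0,"z":0,"wx":0,"wy":0,"wz":0,"grip":3.5},{"x":0,"y":0,"z":0,"wx":0,"wy":0,"wz":0,"grip":3.5},{"x":0,"y":0,"z":0,"wx":0,"wy":0,"wz":0,"grip":3.5},{"x":0,"y":0,"z":1.5,"wx":0,"wy":0,"wz":0,"grip":3.5},{"x":0,"y":0,"z":2.5,"wx":0,"wy":0,"wz":0,"grip":4},{"x":0,"y":0,"z":4,"wx":0,"wy":0,"wz":0,"grip":4},{"x":0,"y":0,"z":4,"wx":0,"wy":0,"wz":0,"grip":4},{"x":0,"y":0,"z":4,"wx":0,"wy":0,"wz":0,"grip":4},{"x":0,"y":-1.5,"z":3,"wx":0,"wy":0,"wz":-4,"grip":4},{"x":0,"y":-3.8,"z":0,"wx":0,"wy":0,"wz":-5,"grip":4},{"x":0,"y":-3.8,"z":0,"wx":0,"wy":0,"wz":-5,"grip":4}]}}

```text
time: 17.92
tool_pos: [548.2, 170.4, 219.0]
eef_rot: [[0.615, 0.788, 0.004], [0.788, -0.615, 0.004], [0.005, 0.0, -1.0]]
force: [0.4, -1.1, -0.7]
finger_gap: 0.467
```

Call:
{"name": "play_rows", "arguments": {"plan": [{"x":0,"y":-3.8,"z":0,"wx":0,"wy":0,"wz":-5,"grip":4},{"x":0,"y":-3.8,"z":0,"wx":0,"wy":0,"wz":-5,"grip":4},{"x":-0.3,"y":-3.8,"z":0,"wx":0,"wy":0,"wz":-5,"grip":4},{"x":-0.3,"y":-3.8,"z":0,"wx":0,"wy":0,"wz":-5,"grip":4},{"x":-0.3,"y":-3.8,"z":0,"wx":0,"wy":0,"wz":-5,"grip":4},{"x":-0.3,"y":-3.8,"z":0,"wx":0,"wy":0,"wz":-5,"grip":4},{"x":-0.3,"y":-3.8,"z":0,"wx":0,"wy":0,"wz":-5,"grip":4},{"x":-0.3,"y":-3.8,"z":0,"wx":0,"wy":0,"wz":-5,"grip":4},{"x":-0.2,"y":-3.8,"z":0,"wx":0,"wy":0,"wz":-4,"grip":4},{"x":0,"y":-2.8,"z":0,"wx":0,"wy":0,"wz":0,"grip":4},{"x":0,"y":0,"z":0,"wx":0,"wy":0,"wz":0,"grip":4},{"x":0,"y":0,"z":0,"wx":0,"wy":0,"wz":0,"grip":4}]}}

```text
time: 18.92
tool_pos: [526.2, -201.4, 215.2]
eef_rot: [[0.99, 0.138, -0.001], [0.138, -0.99, 0.004], [0.0, -0.004, -1.0]]
force: [0.6, 1.2, 0.4]
finger_gap: 0.47
```

```bash
python3 - <<'E'
from h import *
st();w=snap('wrist');m=masks(w)['red'];k,l,s,c=cv2.connectedComponentsWithStats(m)
for i in range(1,k):
    if s[i,4]>100:
        rc=cv2.minAreaRect(np.argwhere(l==i)[:,::-1].astype(np.float32));print(s[i],onz(w,*rc[0],131).round(1))
E
```

```text
18.92 [ 526.2 -201.4  215.2] [[0.99, 0.138, -0.001], [0.138, -0.99, 0.004], [0.0, -0.004, -1.0]] [0.6 1.2 0.4] 0.47
[272 183  14  48 613] [ 524.3 -197.6  131. ]
[ 488  182   59   51 2465] [ 552.9 -406.   131. ]
```

Call:
{"name": "play_rows", "arguments": {"plan": [{"x":-0.1,"y":0.35,"z":-2,"wx":0,"wy":0,"wz":0,"grip":4},{"x":0,"y":0,"z":-3.5,"wx":0,"wy":0,"wz":0,"grip":4},{"x":0,"y":0,"z":-3,"wx":0,"wy":0,"wz":0,"grip":4},{"x":0,"y":0,"z":-2,"wx":0,"wy":0,"wz":0,"grip":4},{"x":0,"y":0,"z":-1.3,"wx":0,"wy":0,"wz":0,"grip":4},{"x":0,"y":0,"z":-0.9,"wx":0,"wy":0,"wz":0,"grip":4},{"x":0,"y":0,"z":0,"wx":0,"wy":0,"wz":0,"grip":0},{"x":0,"y":0,"z":0,"wx":0,"wy":0,"wz":0,"grip":0},{"x":0,"y":0,"z":0,"wx":0,"wy":0,"wz":0,"grip":0},{"x":0,"y":0,"z":0,"wx":0,"wy":0,"wz":0,"grip":0},{"x":0,"y":0,"z":0,"wx":0,"wy":0,"wz":0,"grip":0}], "grip_force": 40}}

```text
time: 19.88
tool_pos: [526.6, -196.8, 90.0]
eef_rot: [[0.99, 0.141, 0.002], [0.141, -0.99, 0.003], [0.003, -0.003, -1.0]]
force: [0.8, 2.4, 0.5]
finger_gap: 0.122
```

Call:
{"name": "play_rows", "arguments": {"plan": [{"x":-0.07,"y":0.5,"z":0,"wx":0,"wy":0,"wz":0,"grip":0},{"x":-0.17,"y":1.2,"z":0,"wx":0,"wy":0,"wz":0,"grip":0},{"x":-0.18,"y":1.2,"z":0,"wx":0,"wy":0,"wz":0,"grip":0},{"x":-0.17,"y":1.2,"z":0,"wx":0,"wy":0,"wz":0,"grip":0},{"x":-0.18,"y":1.2,"z":0,"wx":0,"wy":0,"wz":0,"grip":0},{"x":-0.17,"y":1.2,"z":0,"wx":0,"wy":0,"wz":0,"grip":0},{"x":-0.18,"y":1.2,"z":0,"wx":0,"wy":0,"wz":0,"grip":0},{"x":-0.17,"y":1.2,"z":0,"wx":0,"wy":0,"wz":0,"grip":0},{"x":-0.18,"y":1.2,"z":0,"wx":0,"wy":0,"wz":0,"grip":0},{"x":-0.17,"y":1.2,"z":0,"wx":0,"wy":0,"wz":0,"grip":0},{"x":-0.12,"y":0.8,"z":0,"wx":0,"wy":0,"wz":0,"grip":0},{"x":0,"y":0,"z":0,"wx":0,"wy":0,"wz":0,"grip":0}]}}

```text
time: 20.88
tool_pos: [508.1, -73.0, 89.9]
eef_rot: [[0.99, 0.143, 0.001], [0.143, -0.99, 0.005], [0.002, -0.004, -1.0]]
force: [-1.0, 0.7, 7.6]
finger_gap: 0.131
```

Call:
{"name": "play_rows", "arguments": {"plan": [{"x":-0.07,"y":0.5,"z":0,"wx":0,"wy":0,"wz":0,"grip":0},{"x":-0.06,"y":0.4,"z":0,"wx":0,"wy":0,"wz":0,"grip":0},{"x":-0.05,"y":0.4,"z":0,"wx":0,"wy":0,"wz":0,"grip":0},{"x":0,"y":0,"z":0,"wx":0,"wy":0,"wz":0,"grip":0}]}}

```text
time: 21.22
tool_pos: [506.9, -64.5, 90.0]
eef_rot: [[0.99, 0.142, 0.002], [0.142, -0.99, -0.002], [0.002, 0.003, -1.0]]
force: [-1.1, -12.4, 2.8]
finger_gap: 0.122
```

The end stop is felt at 12 N after about 134 mm of travel. I'll release, retreat and check.

Call:
{"name": "play_rows", "arguments": {"plan": [{"x":0.05,"y":-0.4,"z":0,"wx":0,"wy":0,"wz":0,"grip":4},{"x":0,"y":0,"z":0,"wx":0,"wy":0,"wz":0,"grip":4},{"x":0,"y":0,"z":0,"wx":0,"wy":0,"wz":0,"grip":4},{"x":0,"y":0,"z":1.5,"wx":0,"wy":0,"wz":0,"grip":4},{"x":0,"y":0,"z":4,"wx":0,"wy":0,"wz":0,"grip":4},{"x":0,"y":0,"z":4,"wx":0,"wy":0,"wz":0,"grip":4},{"x":0,"y":0,"z":4,"wx":0,"wy":0,"wz":0,"grip":4},{"x":-2,"y":0,"z":3.5,"wx":0,"wy":0,"wz":0,"grip":4},{"x":-3.5,"y":0,"z":2,"wx":0,"wy":0,"wz":0,"grip":4},{"x":-3.5,"y":0,"z":2,"wx":0,"wy":0,"wz":0,"grip":4},{"x":0,"y":0,"z":0,"wx":0,"wy":0,"wz":0,"grip":4},{"x":0,"y":0,"z":0,"wx":0,"wy":0,"wz":0,"grip":4}]}}

```text
time: 22.22
tool_pos: [416.6, -66.1, 300.6]
eef_rot: [[0.99, 0.141, 0.005], [0.141, -0.99, 0.003], [0.005, -0.002, -1.0]]
force: [0.9, 0.4, -0.5]
finger_gap: 0.467
```

```bash
python3 - <<'E'
from h import *
st();w=snap('wrist');b=snap('side');blob(w,'red',131)
o=np.zeros((420,800,3),np.uint8)
o[:,:400]=w['image'][:,80:480];o[:,400:]=cv2.resize(b['image'][180:348,205:365],(400,420),interpolation=cv2.INTER_CUBIC)
cv2.imwrite('pics/w9.png',o)
t=snap('top');cv2.imwrite('pics/t9.png',t['image'])
a=cv2.imread('pics/top0.png');d=cv2.absdiff(a,t['image']).max(2)
for n,(x,y) in dict(flux=(308,237),ipa=(308,165),mm=(160,252),batt=(340,143),tape=(193,270),tray=(241,210)).items():print(n,int((d[y-14:y+15,x-14:x+15]>40).sum()))
E
```

```text
22.22 [416.6 -66.1 300.6] [[0.99, 0.141, 0.005], [0.141, -0.99, 0.003], [0.005, -0.002, -1.0]] [ 0.9  0.4 -0.5] 0.467
red [ 526  146   34   45 1302] [[500.5, -327.5, 131.0], [505.7, -363.7, 131.0], [458.0, -382.7, 131.0], [452.6, -345.1, 131.0]] [ 479.6 -354.6  131. ]
flux 276
ipa 309
mm 0
batt 136
tape 0
tray 266
```

View pics/w9.png

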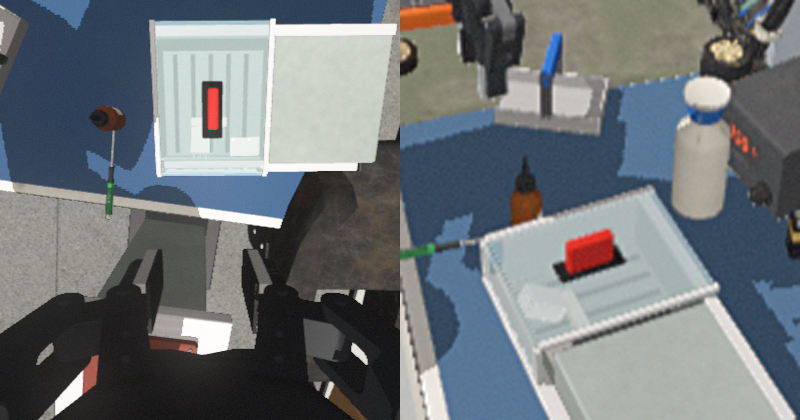

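The guard is shut over the chamber with the parts visible under it, at (205,135) and (243,145). The tray is flat and empty, and both bottles are where they were. Handing in.

```bash
python3 -c "
from h import *
print(env.close_job());st()"
```

```text
the job is handed in; nothing more can be done
None
the job is handed in; nothing more can be done
```

I slid the guard open, tipped the tray's parts into the dryer, set the tray back on its spot and slid the guard shut. The job is handed in at about 22 s.

- **Guard:** it was already about 39 mm open at the start. I slid it until it hit its end stop, about 13 N. After the pour I slid it back about 134 mm until it hit the shut stop, about 12 N. The last picture shows it closed.
- **Tray:** I carried it level, tipped it about 50° over the chamber, and the pictures then showed it empty. It is back flat on the bench, set down with about 6 N.
- **Parts:** after the pour I could make out a heatsink and the terminal block in the chamber. In the last picture pieces show through the guard, but I could not count all three separately. I saw none outside the dryer.
- **Bystanders:** both bottles are in the same place in the side view. The multimeter and tape showed no change in the top view. My top-view comparison flagged changes around the bottles, battery and tray. I put those down to the arm and its shadow, and did not check the battery separately.

One thing disagreed. The finger ends stood about 25–30 mm above the reported tool position, so my first pinch of the guard handle closed on air above it. I went lower by that amount and the later grasps held.

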